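# Tuck the seasoning box flap under its lip

### The arm

A 6-joint arm with a two-finger parallel gripper is mounted at the origin on the work surface. World frame = base frame: x ahead of the robot, y to its left, z up, the work surface at z = 0. Lengths are in mm, angles in rad, forces in N, time in s.
With the tool pointing down it reaches from about 350 to 975 mm from the base axis. Payload 17.4 kg.
Tool frame: the origin (TCP) lies at the very end of the fingers, on their centre line; the grasp point (between the pads) lies 19 mm behind it; z points along the fingers, y is the direction in which the jaws open and shut (so a half turn about z gives the same grasp; the last joint's range is limited). The gripper opens to 85 mm and grips with 20 to 120 N. Pads are 22 mm wide; open, the fingers measure 114 mm over their backs; the gripper's body (76 mm by 85 mm) begins 54 mm behind the grasp point. The pads swing forward as they close: fully open they stand 13 mm farther back than shut.
Start: joints at [1.104, 0.116, 1.442, -0, 1.584, -0.038], TCP at [280.66, 613.891, 231.303] pointing down, gripper open.
Joint ranges: [-2.83, 2.83], [-0.83, 2.19], [0.07, 2.5], [-1.14, 4.28], [0.01, 3], [-2.97, 2.97]. Speed limits (rad/s): [1.89, 1.89, 2.22, 3.14, 3.14, 3.14].

### API

Orientations are given as a 3x3 rotation matrix whose columns are the frame's x, y, z axes.
In Python, from rig import env gives the robot as it stands. The module is installed in compiled form; this text tells all that it offers. Calls block until the motion is done:
- env.goto(position, orientation): joint-space move of the TCP to a pose.
- env.move_linear(position, frame=None, velocity=150, contact_N=None): straight line of the TCP; frame=None keeps the orientation; velocity is the mean speed in mm/s. With contact_N (N) it stops when the force on the tool has changed by that much, and returns True; else False.
- env.movej(angles): joint-space move.
- env.move_gripper(opening): finger opening in mm; the grip force is fixed at half the most; returns when the fingers have stopped.
- env.sleep(seconds).
- env.solve_ik(position, orientation): joint angles nearest the present ones, or None.
- env.sense(): the state.
- env.snapshot(name): name is "scene" or "top" or "wrist"; returns a dict with "img" (384x512x3 uint8, red, green, blue), "K" (3x3 intrinsics, pixels), "view" (4x4, takes a point from world to camera coordinates); the wrist camera has in their place "T_tool_cam" (4x4, takes a point from camera to tool coordinates, whose origin is the TCP and whose axes are the flange's). Camera axes: x right, y up, looking along -z (the intrinsics and any distortion apply to the point x, -y, -z); pixel columns grow to the right and rows downward; lengths in mm; the calibration is good to about 2 mm. A picture is of the moment at which its call begins: read the wrist's pose just before it. There is no depth.
A pose or a line that the arm cannot do raises env.PlanningError and nothing moves.
- env.sign_off(): hands the job in, once; it reports no verdict.
The state is a dict: "time_s": time; "joint_positions": joint angles; "joint_velocities": joint speeds; "joint_efforts": joint torques, N m; "position": TCP position; "orientation": TCP orientation; "contact_force": force on the tool from outside, world axes, zero at the start; "torque": the same for the moment, N m; "opening": finger opening in mm.
Only numpy, scipy, OpenCV 4.12 (cv2) and the standard library are available. Lean on these libraries where they do the work, as an engineer would, in place of code of your own. Each camera call takes 0.05 s, during which the arm holds its last target. There are 200 camera calls.

### The job

Close the wooden seasoning box on the turntable: using only the fingers, press its raised flap over and down flat, then push it along until its free edge has slid under the steel lip as far as it goes, and let go so that the lip keeps it shut. Do not lift, tip or shove the box out of its place, and leave the bowl, funnel, pump bottle and whisk where they are.

Things in the scene. Friction and masses are not known exactly. Their poses are not given: they have to be found in the camera images.
- box: Loose open wooden box, 150 (x) by 104 (y) by 62 mm high plus steel fittings, about 1 kg with its tins. Origin: centre of its underside, z up. The flap's hinge is at its -x end, the retaining lip at its +x end, so folding over and tucking both go towards the box's +x. It starts with its +x pointing roughly away from the robot (within about 0.6 rad). It is not fixed: friction with the turntable, about 5 N or more, holds it.
- fold (a joint): Hinge of the flap, rad: 0 = flat on the box, about 1.57 = upright. It can start at 1.15 to 1.6. A light spring lifts the flap back up (about 0.04 N m when flat, so some 1 N half-way along) unless the lip holds its edge.
- tuck (a joint): How far the flap's hinge pin is drawn back from home in its slots, m: 0 = home (edge fully under the lip, 12 mm overlap), 0.018 = fully back (edge 6 mm clear of the lip). The pin moves along the box's x, needs about 2 N to slide, and stays where it is left. It starts at 0.015 to 0.018. Above 0.012 the flap can pass down in front of the lip; with less it lands on top of the lip.
- flap_hinge (a point): Point on the flap's hinge axis, mid-width; 65.5 mm above the box's underside. Axes: x from the hinge along the flap to its free edge, y along the hinge axis, z out of the flap's outer face (the face that looks up when folded flat and towards the robot when upright). The flap is a plywood panel 4 mm thick (half each side of the axis), 90 mm wide, 124 mm from axis to free edge.
- flap_rib (a point): Middle of the top of the push rib, a bar on the flap's outer face, 70 mm long across the flap, 8 mm thick, 10 mm high above the face; its centre is 66 mm from the hinge axis, its near side 62 mm. Axes as flap_hinge. The stretch of flap between hinge and rib is plain, for a fingertip to press on and push the rib from.
- flap_edge (a point): Middle of the flap's free edge, mid-thickness, 124 mm from the hinge axis.
- lip_edge (a point): Middle of the lower front edge of the steel retaining lip (it overhangs the box's +x end by 14 mm, is 4 mm thick and as wide as the box); 72 mm above the box's underside, 4.5 mm above the top face of the flat flap. Axes as the box.
- turntable: Round wooden turntable, 420 mm across, top 16 mm above the table; its stop is set and it does not turn or slide. Origin: centre of its underside.
- bowl: White ceramic bowl, loose, 116 mm across, 50 mm high, on the turntable. Origin: centre of its underside.
- funnel: White plastic funnel, loose, standing mouth down on the turntable, 90 mm across, 105 mm high. Origin: centre of its underside.
- bottle: Empty grey pump dispenser bottle, loose, 58 mm across, 162 mm high, on the turntable. Origin: centre of its underside.
- whisk: Steel whisk, loose, 260 mm long, 60 mm high, lying on the table along its x. Origin: below its neck.

How it is judged:
By the outcome, as a careful person would: the job done as asked, in the order asked, and still so for the second after the job is handed in, with the robot touching nothing.
It also fails if it takes over 35 s, if anything falls off the work surface, if the arm or the gripper's body presses on something with over 40 N, if the wrist force passes 120 N, or if a joint passes its speed limit or range.

## Working session

There is one attempt and no reset: what is moved stays moved. The work goes in short steps, each a Python script; the robot and the scene stay as the last script left them, time stands still between calls to the robot, and variables do not carry over. Pictures are saved under pics/ and viewed, about 8 in all and at most 12, crops included, and the job is handed in when it is done.

```bash
mkdir -p pics; ls; python3 - <<'E'
from rig import env
import cv2, numpy as np
ims=[]
for n in("scene","top"):
    s=env.snapshot(n); cv2.imwrite(f"pics/{n}0.png",cv2.resize(s["img"][:,:,::-1],(800,600),interpolation=cv2.INTER_CUBIC)); print(n,s["K"].tolist(),np.round(s["view"],4).tolist(),[k for k in s])
print(env.sense()["time_s"])
E
```

```text
pics
scene [[462.6061558423673, 0.0, 250.9494722734177], [0.0, 462.6061558423673, 191.9709889191783], [0.0, 0.0, 1.0]] [[0.8244, 0.5657, -0.0209, -453.9141], [-0.3655, 0.5601, 0.7435, 245.1881], [0.4322, -0.6052, 0.6685, -1718.7319], [0.0, 0.0, 0.0, 1.0]] ['img', 'K', 'view']
top [[440.56007208417594, 0.0, 252.1874087733175], [0.0, 440.56007208417594, 194.01485065114076], [0.0, 0.0, 1.0]] [[-0.0083, -1.0, -0.0004, -122.4732], [0.9891, -0.0083, 0.1469, -659.7265], [-0.1469, 0.0008, 0.9891, -1107.262], [0.0, 0.0, 0.0, 1.0]] ['img', 'K', 'view']
0.1
```

View pics/scene0.png

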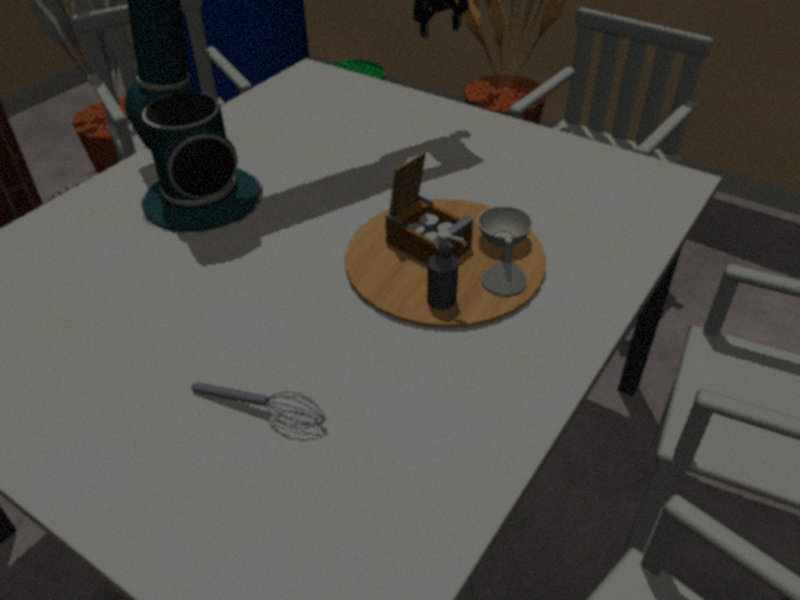

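View pics/top0.png

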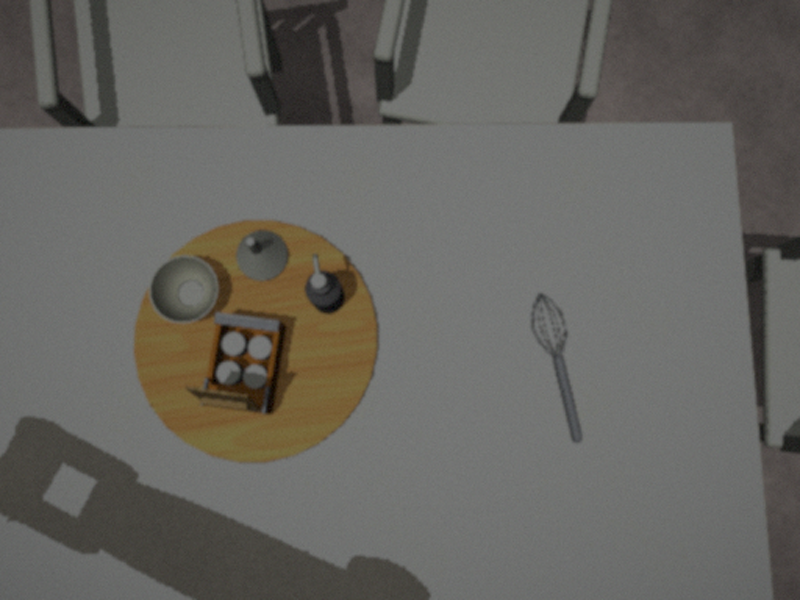

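The scene and top views show the box, with its flap up, in the middle of the turntable. In the top view the box spans about (205–285, 315–412), with the lip at (248,322) and the flap at (220,400). The bowl is at (185,290), the funnel at (262,255), the bottle at (323,290), and the whisk is far off at (555,370).

```bash
cat > h.py <<'E'
import numpy as np, cv2
from rig import env
def ray(K,V,uv):
    K=np.array(K);V=np.array(V);R=V[:3,:3];t=V[:3,3]
    d=np.array([(uv[0]-K[0,2])/K[0,0],-(uv[1]-K[1,2])/K[1,1],-1.])
    return -R.T@t, R.T@d
def atz(K,V,uv,z):
    c,d=ray(K,V,uv); return c+d*(z-c[2])/d[2]
def proj(K,V,P):
    P=np.atleast_2d(P);V=np.array(V);c=P@V[:3,:3].T+V[:3,3]; q=np.c_[c[:,0],-c[:,1],-c[:,2]]@np.array(K).T
    return q[:,:2]/q[:,2:]
def wrist(name=None,full=True):
    s=env.sense(); w=env.snapshot("wrist"); T=np.eye(4);T[:3,:3]=s["orientation"];T[:3,3]=s["position"]
    V=np.linalg.inv(T@np.array(w["T_tool_cam"]))
    if name: cv2.imwrite(f"pics/{name}.png",cv2.resize(w["img"][:,:,::-1],(800,600),interpolation=cv2.INTER_CUBIC)); np.savez(f"pics/{name}.npz",K=w["K"],V=V,img=w["img"])
    return w,V
E
python3 - <<'E'
from h import *
s=env.snapshot("top"); np.savez("pics/top.npz",K=s["K"],V=s["view"],img=s["img"])
f=1/1.5625
for n,p,z in [("lipL",(216,317),92),("lipR",(284,322),92),("boxBR",(272,412),78),("boxBL",(204,390),78),("tt",(256,341),16),("bowl",(185,290),60),("funnel",(262,258),40),("bottle",(325,292),100),("flapTopL",(186,388),200),("flapTopR",(250,395),200)]:
    print(n,atz(s["K"],s["view"],np.array(p)*f,z).round(0))
w=env.snapshot("wrist"); print({k:np.round(v,3).tolist() for k,v in w.items() if k!="img"}); s=env.sense(); print(s["orientation"],s["time_s"])
E
```

```text
lipL [632. 159.  92.]
lipR [623.  49.  92.]
boxBR [480.  69.  78.]
boxBL [516. 178.  78.]
tt [600. 109.  16.]
bowl [682. 220.  60.]
funnel [740.  97.  40.]
bottle [670. -17. 100.]
flapTopL [516. 171. 200.]
flapTopR [505.  79. 200.]
{'K': [[296.295, 0.0, 255.787], [0.0, 296.295, 193.853], [0.0, 0.0, 1.0]], 'T_tool_cam': [[0.0, 0.952, 0.307, 77.379], [1.0, 0.0, -0.001, -0.898], [-0.001, 0.307, -0.952, -143.469], [0.0, 0.0, 0.0, 1.0]]}
[[-9.09477340e-01  4.15753390e-01 -2.95560563e-04]
 [ 4.15753494e-01  9.09477136e-01 -6.09647915e-04]
 [ 1.53423877e-05 -6.77341301e-04 -9.99999770e-01]] 0.2
```

```bash
cat >> h.py <<'E'
def ori(yaw,phi):
    """tool leaning back (towards -box x) by phi, tool x ~ -box x"""
    c,s=np.cos(yaw),np.sin(yaw); bx=np.array([c,s,0]); z=np.array([0,0,1.])
    tz=np.sin(phi)*bx-np.cos(phi)*z; tx=-(np.cos(phi)*bx+np.sin(phi)*z)
    return np.c_[tx,np.cross(tz,tx),tz]
E
python3 - <<'E'
from h import *
R=ori(-0.08,0.0)
print(env.solve_ik([540,115,330],R))
env.goto([540,115,330],R); wrist("w1"); s=env.sense(); print(s["time_s"],s["position"])
E
```

```text
[ 1.63625393e-01 -1.60481337e-01  1.55553463e+00 -4.44089210e-16
  1.74653936e+00 -1.32717093e+00]
2.3 [539.93456708 115.653902   329.75932877]
```

View pics/w1.png

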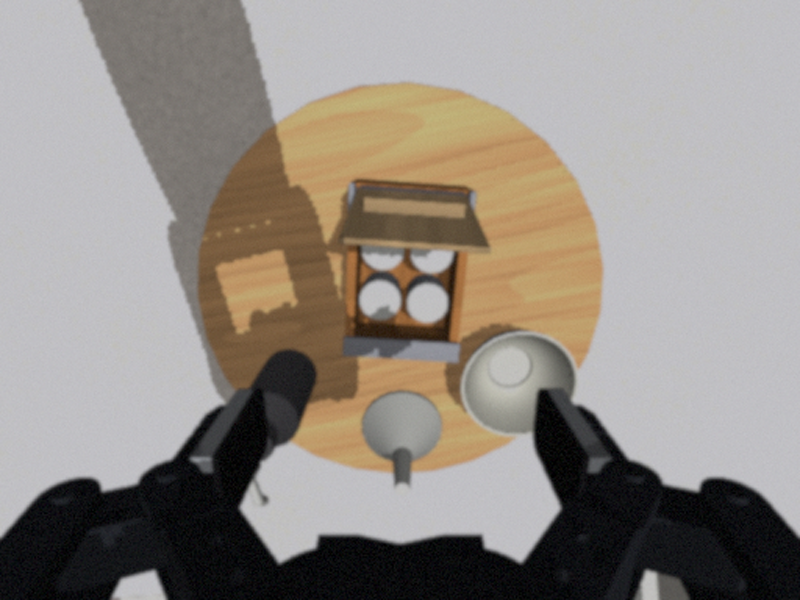

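The wrist picture is inverted, with the robot side at the top. The lip strip runs (344,339)–(460,344) in front and (344,356)–(458,361) behind, the flap's free edge (330,249)–(489,249), the rib (363,200)–(465,217), and the box's hinge end (350,181)–(474,189). I'll fit the pose and check it with an overlay.

```bash
cat > fit.py <<'E'
from h import *
from scipy.optimize import least_squares
def model(p,Q):
    """Q: list of (kind,a,b,c): 'b' box coords, 'f' flap coords (x,y,z from hinge)"""
    x,y,yaw,th,tk,hx=p; out=[]
    for k,a,b,c in Q:
        if k=='f': a,c=hx-tk+a*np.cos(th)-c*np.sin(th),65.5+a*np.sin(th)+c*np.cos(th)
        out.append([x+a*np.cos(yaw)-b*np.sin(yaw),y+a*np.sin(yaw)+b*np.cos(yaw),16+c])
    return np.array(out)
HX=61+12-124   # hinge home: flap edge 12 mm past the lip's front edge
E
cat > f1.py <<'E'
from fit import *
d=np.load("pics/w1.npz");K,V,img=d["K"],d["V"],d["img"]
obs=[(('b',61,-52,76),(344,339)),(('b',61,52,76),(460,344)),(('b',75,-52,76),(344,356)),(('b',75,52,76),(458,361)),
(('f',124,-45,2),(330,248)),(('f',124,45,2),(489,249)),(('f',70,-35,12),(363,215)),(('f',70,35,12),(465,219)),(('f',62,-35,12),(363,199)),(('f',62,35,12),(466,205)),
(('b',-75,-52,62),(350,181)),(('b',-75,52,62),(474,189))]
Q=[o[0] for o in obs];U=np.array([o[1] for o in obs])/1.5625
f=lambda p:np.r_[(proj(K,V,model(np.r_[p,.0165,HX][[0,1,2,3,4,5]] if 0 else [*p,16.5,HX],Q))-U).ravel()]
r=least_squares(f,[560,112,-.08,1.3],loss='soft_l1');print(r.x);print(np.round(r.fun.reshape(-1,2),1).tolist())
np.save("fit.npy",r.x)
p=[*r.x,16.5,HX]
def draw(img,K,V,fn,c,w,h,s):
    im=cv2.resize(img[c[1]:c[1]+h,c[0]:c[0]+w,::-1],None,fx=s,fy=s,interpolation=cv2.INTER_CUBIC)
    im=cv2.convertScaleAbs(im,alpha=1.5)
    segs=[('b',61,-52,76),('b',61,52,76),('b',75,52,76),('b',75,-52,76)],[('f',0,-45,2),('f',0,45,2),('f',124,45,2),('f',124,-45,2)],[('f',62,-35,12),('f',62,35,12),('f',70,35,12),('f',70,-35,12)],[('b',-75,-52,0),('b',-75,52,0),('b',75,52,0),('b',75,-52,0)]
    for g,col in zip(segs,[(0,255,0),(0,0,255),(255,255,0),(255,0,255)]):
        q=((proj(K,V,model(p,g))+.5-np.array(c))*s*8).astype(np.int32); cv2.polylines(im,[q],True,col,1,cv2.LINE_AA,3)
    return im
a=draw(img,K,V,"",(195,100),130,140,4.2)
t=np.load("pics/top.npz");b=draw(t["img"],t["K"],t["V"],"",(110,190),90,90,6)
hh=max(a.shape[0],b.shape[0]);pad=lambda i:cv2.copyMakeBorder(i,0,hh-i.shape[0],0,0,cv2.BORDER_CONSTANT)
o=np.hstack([pad(a),pad(b)]);o=cv2.resize(o,None,fx=min(1,800/o.shape[1]),fy=min(1,800/o.shape[1]));print(o.shape);cv2.imwrite("pics/ov1.png",o)
E
python3 f1.py
```

```text
[ 5.62197302e+02  1.18474236e+02 -1.36013991e-01  1.36969547e+00]
[[-0.1, 0.7], [0.3, 1.4], [-0.3, -1.0], [0.6, -0.3], [4.8, -0.5], [0.3, 4.2], [-0.5, -7.2], [-0.2, -6.0], [0.1, 0.8], [-1.7, 0.7], [-0.6, 0.2], [0.1, -0.2]]
(433, 800, 3)
```

View pics/ov1.png

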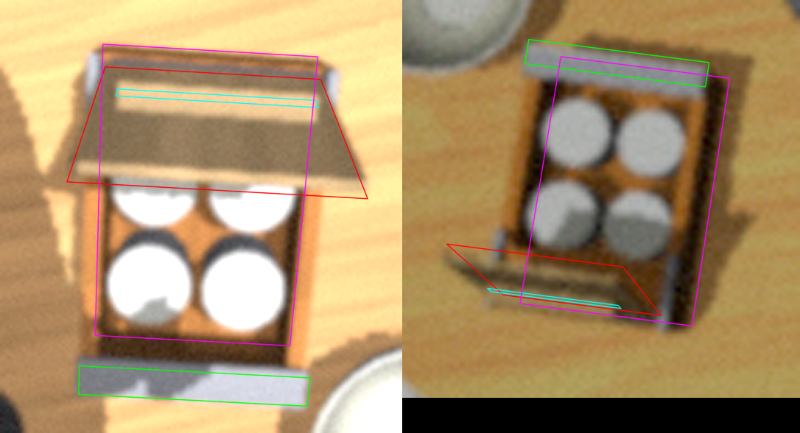

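The rib band also shows the rib's far side face, so I had mislabelled those points. I'll correct them, add top-view points and refit.

```bash
python3 - <<'E'
s=open("f1.py").read()
s=s.replace("('f',70,-35,12),(363,215)","('f',70,-35,2),(363,216)").replace("('f',70,35,12),(465,219)","('f',70,35,2),(465,220)")
s=s.replace("('f',124,-45,2),(330,248)","('f',124,-45,-2),(329,247)").replace("('f',124,45,2),(489,249)","('f',124,45,-2),(490,250)")
a=s.index("f=lambda");b=s.index("r=least")
s=s[:a]+'''t=np.load("pics/top.npz")
Q2=[('b',75,52,76),('b',75,-52,76),('b',61,-52,76),('b',61,52,76),('f',124,45,-2)]
U2=np.array([(139,199.5),(179,204.7),(178.1,210.4),(138.3,205.8),(120.2,246.6)])
f=lambda p:np.r_[(proj(K,V,model([*p,16.5,HX],Q))-U).ravel(),(proj(t["K"],t["V"],model([*p,16.5,HX],Q2))-U2).ravel()]
'''+s[b:].replace("ov1","ov2")
open("f1.py","w").write(s)
E
python3 f1.py
```

```text
[ 5.62005902e+02  1.18472930e+02 -1.37911376e-01  1.40291009e+00]
[[-0.2, 0.5], [0.2, 1.3], [-0.4, -1.2], [0.5, -0.4], [5.5, -0.3], [-0.3, 3.4], [-0.5, -1.2], [-1.0, 0.1], [0.3, -1.4], [-1.4, -1.4], [-0.6, -0.0], [0.2, -0.3], [-0.9, -1.1], [-0.1, -1.0], [-0.0, -1.2], [-1.1, -1.9], [-0.7, -1.9]]
(433, 800, 3)
```

View pics/ov2.png

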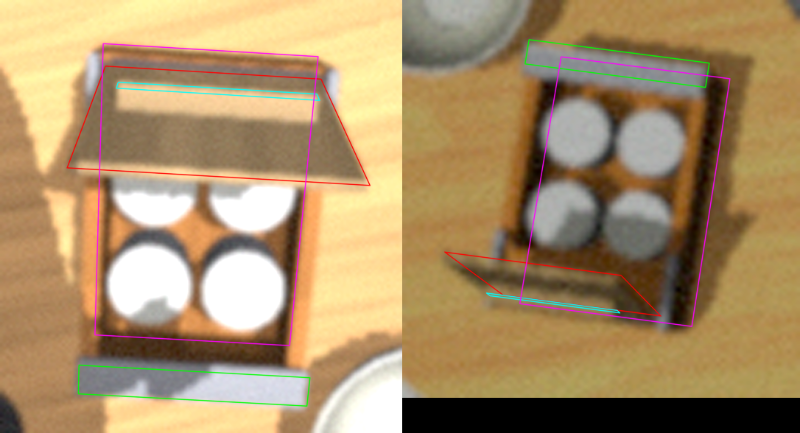

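The fit now agrees in both views: box at (562,118.5), yaw −0.138, fold 1.40. The left free-edge point I read earlier was the flap's shadow. Next I'll plan the fold path, with the fingers shut and the tool leaning back and straightening as the flap comes down.

```bash
cat >> h.py <<'E'
X0,Y0,YAW=562.0,118.5,-0.138
def W(bx,bz,by=0.): # box coords -> world
    c,s=np.cos(YAW),np.sin(YAW); return np.array([X0+bx*c-by*s,Y0+bx*s+by*c,16+bz])
def pose(th,r=45.,gap=0.,hx=-67.5):
    """TCP pose with the front finger corner at r on the outer face"""
    phi=np.radians(35)*min(1,max(th,0)/1.4); n=(-np.sin(th),np.cos(th)); g=2+gap
    cx,cz=hx+r*np.cos(th)+g*n[0],65.5+r*np.sin(th)+g*n[1]
    return W(cx-11*np.cos(phi),cz-11*np.sin(phi)),ori(YAW,phi)
def st(tag=""):
    s=env.sense(); F=np.array(s["contact_force"]); c,q=np.cos(YAW),np.sin(YAW); d=np.array(s["position"])-[X0,Y0,16]
    print(tag,"t%.2f"%s["time_s"],"box-TCP",np.round([d[0]*c+d[1]*q,-d[0]*q+d[1]*c,d[2]],1),"Fbox",np.round([F[0]*c+F[1]*q,-F[0]*q+F[1]*c,F[2]],2))
E
python3 - <<'E'
from h import *
for th,g in [(1.45,35),(1.4,0),(1.,0),(.5,0),(.06,0)]:
    p,R=pose(th,gap=g); q=env.solve_ik(p,R); print(th,p.round(),None if q is None else np.round(q,2))
env.move_gripper(0)
p,R=pose(1.45,gap=35)
env.move_linear([440,p[1],300],frame=R,velocity=150)
env.move_linear(p,velocity=150); st("approach")
for th in (1.4,1.2,1.0):
    p,R=pose(th); env.move_linear(p,frame=R,velocity=50); st(th)
wrist("w2")
E
```

```text
1.45 [455. 133. 124.] [ 0.42 -0.66  2.32 -0.37  0.97 -0.88]
1.4 [492. 128. 120.] [ 0.36 -0.55  2.27 -0.36  0.91 -0.92]
1.0 [508. 126. 116.] [ 0.29 -0.42  2.15 -0.21  1.02 -1.07]
0.5 [523. 124. 102.] [ 0.23 -0.25  2.01 -0.08  1.18 -1.18]
0.06 [529. 123.  86.] [ 0.19 -0.11  1.91 -0.01  1.32 -1.24]
approach t5.31 box-TCP [-107.5    0.2  109.3] Fbox [0.28 0.08 0.12]
1.4 t6.20 box-TCP [-71.   -0.  103.8] Fbox [ 0.25 -0.14 -0.59]
1.2 t6.52 box-TCP [-62.3  -0.2 102.8] Fbox [ 0.12  0.31 -0.78]
1.0 t6.83 box-TCP [-54.9  -0.2  99.6] Fbox [ 0.71 -0.26  0.1 ]
```

View pics/w2.png

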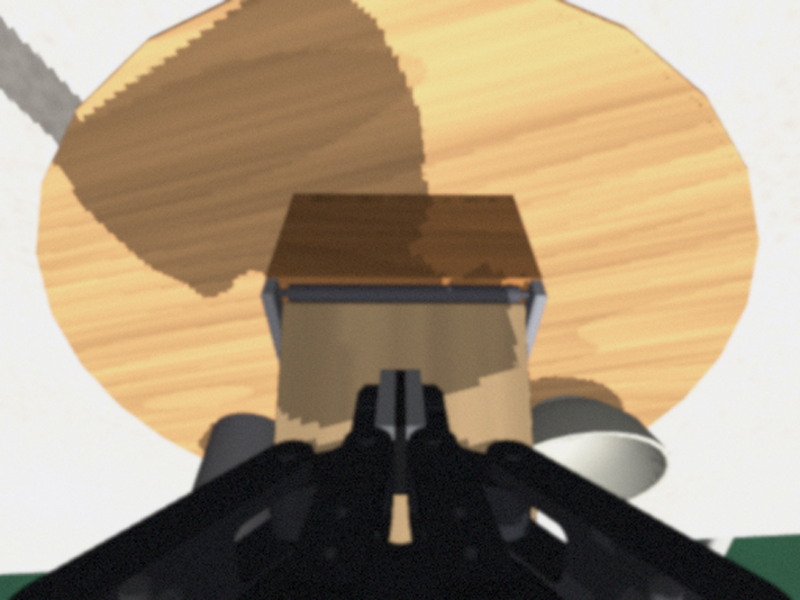

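The shut fingertips are on the plain stretch of the flap, centred at (400,390) beyond the hinge rod at row 292, and the flap is leaning forward. I'll continue the fold and then press down with contact detection.

```bash
python3 - <<'E'
from h import *
d=np.load("pics/w2.npz")
for n,uv,z in (("rod",(400,293),86),("end bottom",(400,194),16),("end top",(405,278),78)):
    p=atz(d["K"],d["V"],np.array(uv)/1.5625,z)-[X0,Y0,0]; print(n,np.round([p[0]*np.cos(YAW)+p[1]*np.sin(YAW),-p[0]*np.sin(YAW)+p[1]*np.cos(YAW)],1))
for th in (.8,.6,.4,.2,.1):
    p,R=pose(th); env.move_linear(p,frame=R,velocity=50); st(th)
p,R=pose(0.05); env.move_linear(p,frame=R,velocity=40); st("0.05")
q=W(-67.5+34,65.5-1.5); hit=env.move_linear(q,velocity=8,contact_N=4); st("press %s"%hit)
wrist("w3")
E
```

```text
rod [-72.9  -1.2]
end bottom [-73.4  -1.2]
end top [-73.3   0.7]
0.8 t7.20 box-TCP [-47.9  -0.2  95.2] Fbox [-0.21  0.39 -0.1 ]
0.6 t7.52 box-TCP [-42.2  -0.2  89.4] Fbox [ 0.31 -1.23  0.05]
0.4 t7.83 box-TCP [-37.7  -0.1  82.7] Fbox [ 0.73 -1.57 -0.16]
0.2 t8.13 box-TCP [-34.8  -0.1  75.2] Fbox [-0.07 -0.09 -0.54]
0.1 t8.38 box-TCP [-34.   -0.1  71.5] Fbox [ 0.47 -0.51  0.62]
0.05 t8.63 box-TCP [-33.7  -0.   69.5] Fbox [-0.91 -0.34  1.42]
press True t9.07 box-TCP [-33.5   0.   67.3] Fbox [-0.78 -1.39  6.47]
```

View pics/w3.png

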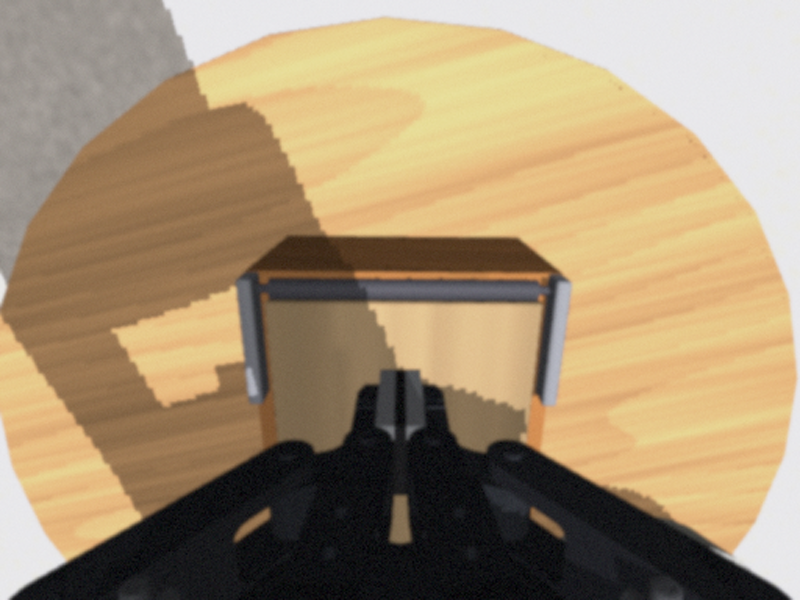

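Contact came at 67.3 mm against 67.5 expected for a flat flap, so it is flat and not sitting on the lip (that would read about 3 mm higher). The tip is centred between the hinge and the rib. I'll ease the pressure slightly and push along +x in small steps, watching the force.

```bash
python3 - <<'E'
from h import *
env.move_linear(W(-33.5,67.4),velocity=10); st("ease")
for x in (-20,-14,-10,-6,-3):
    hit=env.move_linear(W(x,67.4),velocity=20,contact_N=8); st("%s %s"%(x,hit))
    if hit: break
w,V=wrist("w4")
E
```

```text
ease t9.37 box-TCP [-33.4   0.   67.5] Fbox [-0.27  0.24  3.34]
-20 False t10.19 box-TCP [-19.7  -0.   67.5] Fbox [ 1.89 -1.15  3.6 ]
-14 False t10.64 box-TCP [-13.8   0.   67.4] Fbox [-1.28 -0.13  4.76]
-10 False t10.99 box-TCP [-9.8 -0.  67.4] Fbox [-0.3  -0.49  3.56]
-6 False t11.34 box-TCP [-5.7 -0.  67.4] Fbox [-0.58  0.03  3.07]
-3 False t11.64 box-TCP [-3.2  0.  67.3] Fbox [-3.98  0.16  3.44]
```

View pics/w4.png

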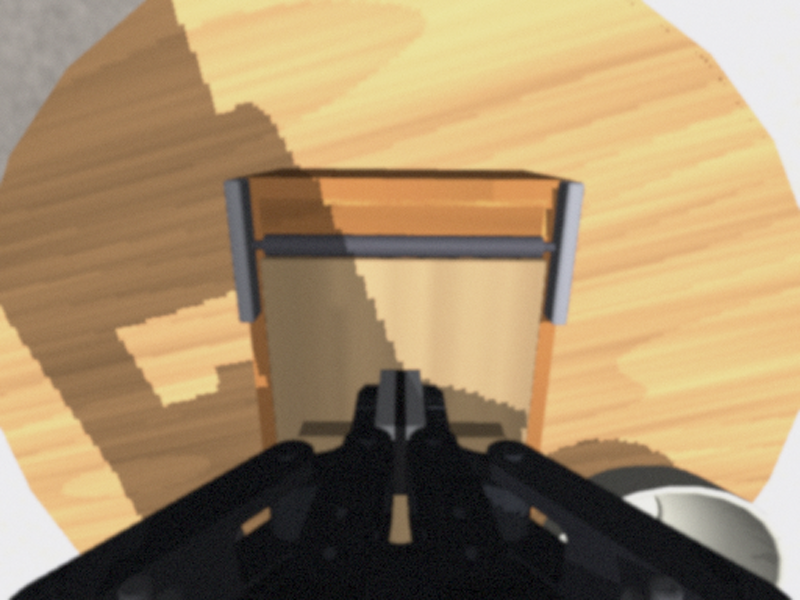

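The rod has moved forward along the slots: it is now at row 246, with the box end at row 178, and the fingers are against the rib (row 430). The force has risen to 4 N, so I'll compare the rod with its home position and check whether the box shifted.

```bash
python3 - <<'E'
from h import *
def b(d,uv,z):
    p=atz(d["K"],d["V"],np.array(uv)/1.5625,z)-[X0,Y0,0]; return np.round([p[0]*np.cos(YAW)+p[1]*np.sin(YAW),-p[0]*np.sin(YAW)+p[1]*np.cos(YAW)],1)
for f,pts in (("w3",[((400,291),84),((402,272),78),((400,238),16),((249,280),86),((560,280),86)]),("w4",[((400,246),84),((402,178),78),((400,170),16),((237,182),86),((572,184),86)])):
    d=np.load(f"pics/{f}.npz"); print(f,[b(d,u,z).tolist() for u,z in pts])
env.sleep(.3); st(); env.sleep(.2); st()
hit=env.move_linear(W(-2,67.4),velocity=5,contact_N=3); st("-2 %s"%hit); env.sleep(.2); st()
E
```

```text
w3 [[-69.4, -1.0], [-74.0, -0.3], [-73.0, -0.9], [-73.6, -48.2], [-73.6, 49.0]]
w4 [[-53.6, -1.0], [-73.5, -0.4], [-72.6, -1.0], [-73.0, -48.6], [-72.4, 49.2]]
 t11.99 box-TCP [-3.2 -0.  67.3] Fbox [-5.26 -0.44  3.39]
 t12.19 box-TCP [-3.1 -0.  67.3] Fbox [-4.85 -0.11  3.49]
-2 True t12.40 box-TCP [-3.  -0.  67.2] Fbox [-0.24 -0.56  4.64]
 t12.60 box-TCP [-3.   0.  67.2] Fbox [ 1.86 -0.12  4.74]
```

Force noise is about ±1.5 N. By both finger position and rod the flap is roughly 2–4 mm short of home. I'll go on in 1 mm steps and track the rod and box end in the images to sub-pixel, to catch the stop or any box slip.

```bash
cat >> h.py <<'E'
def edges(w,V):
    """box-frame x of hinge rod (z 84) and of the box end's top edge (z 78), from grey profiles at mid width"""
    g=cv2.cvtColor(w["img"],cv2.COLOR_RGB2GRAY).astype(float); out=[]
    bx=np.arange(-85,-35,.25)
    def prof(z):
        P=np.array([[W(x,z-16,y) for y in (10,15,20,25,30)] for x in bx]).reshape(-1,3)
        q=proj(w["K"],V,P).astype(np.float32); return cv2.remap(g,q[:,:1].copy(),q[:,1:].copy(),cv2.INTER_LINEAR).reshape(len(bx),-1).mean(1)
    a=prof(84); m=(bx>-72); t=np.clip(np.median(a[m])*.75-a,0,None)*m; rod=(t*bx).sum()/max(t.sum(),1e-9)
    c=np.gradient(cv2.GaussianBlur(prof(78)[:,None],(1,9),0)[:,0]); k=(bx<-68); e=bx[k][np.argmax(c[k])]
    return round(rod,2),round(e,2)
def meanF(n=8):
    c,q=np.cos(YAW),np.sin(YAW); L=[]
    for _ in range(n): L.append(env.sense()["contact_force"]); env.sleep(.03)
    F=np.mean(L,0); return np.round([F[0]*c+F[1]*q,-F[0]*q+F[1]*c,F[2]],2)
E
python3 - <<'E'
from h import *
d=np.load("pics/w3.npz");print("w3",edges(d,d["V"])); d=np.load("pics/w4.npz");print("w4",edges(d,d["V"]))
print(edges(*wrist()),meanF())
for x in (-2,-1,0):
    hit=env.move_linear(W(x,67.5),velocity=8,contact_N=6); st("%s %s"%(x,hit)); print(meanF(),edges(*wrist()))
E
```

```text
w3 (np.float64(-68.61), np.float64(-74.25))
w4 (np.float64(-53.21), np.float64(-73.5))
(np.float64(-53.05), np.float64(-73.25)) [1.39 0.14 5.57]
-2 True t13.12 box-TCP [-2.9 -0.  67.2] Fbox [-2.5   1.    5.22]
[-1.04  0.04  4.66] (np.float64(-52.95), np.float64(-73.0))
-1 True t13.65 box-TCP [-2.8 -0.  67.1] Fbox [-1.43  0.09  5.02]
[-1.35  0.02  5.07] (np.float64(-52.97), np.float64(-73.0))
0 True t14.20 box-TCP [-2.8 -0.  67. ] Fbox [-2.32 -0.1   5.97]
[-1.8  -0.01  5.5 ] (np.float64(-52.89), np.float64(-73.0))
```

The rod stays about 20 mm from the box end while the tool meets over 6 N within 0.1 mm. That looks like the end stop, and the box may have begun to creep by a few tenths of a millimetre. I'll lift straight off and look from above to verify.

```bash
python3 - <<'E'
from h import *
env.move_linear(W(-2.8,72),velocity=20); st("up")
env.move_linear(W(-4,110),velocity=80)
env.move_linear(W(50,210),velocity=150); st(); wrist("w5")
d=np.load("pics/w5.npz"); print(proj(d["K"],d["V"],[W(0,70)]))
q=proj(d["K"],d["V"],[W(a,70,b) for a in(-85,95) for b in (-65,65)]); u0,v0=np.maximum(q.min(0),0).astype(int);u1,v1=np.minimum(q.max(0),[512,384]).astype(int)
print(u0,v0,u1,v1); k=min(780/(u1-u0),590/(v1-v0)); print(k)
cv2.imwrite("pics/w5c.png",cv2.resize(d["img"][v0:v1,u0:u1,::-1],None,fx=k,fy=k,interpolation=cv2.INTER_CUBIC))
E
```

```text
up t14.92 box-TCP [-3.2 -0.  71.7] Fbox [-5.06  0.46 -0.08]
 t16.45 box-TCP [ 4.950e+01 -1.000e-01  2.089e+02] Fbox [-0.29 -0.08 -1.14]
[[257.20488809 127.76679967]]
180 24 334 221
2.99492385786802
```

View pics/w5c.png

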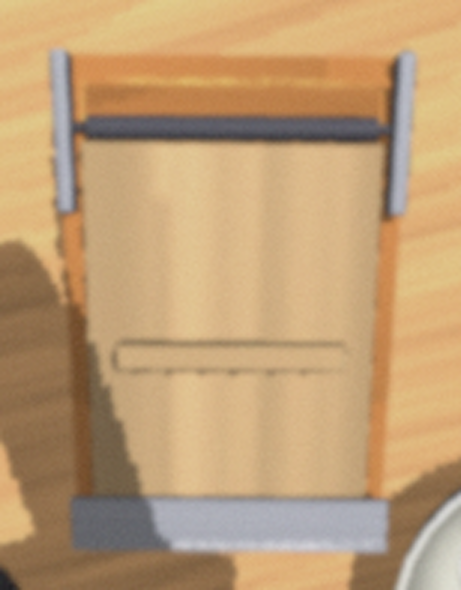

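The flap is down with its edge held under the lip. In the crop the rod is at row 128, the rib at rows 343–372, the lip front at row 497 and the box end at row 55. Now I'll measure the overlap: at home, hinge to lip front should be 112 mm and rib near side to lip front 50 mm.

```bash
python3 - <<'E'
from h import *
d=np.load("pics/w5.npz");k=2.99492
def b(u,v,z):
    p=atz(d["K"],d["V"],np.array([180+u/k,24+v/k])-.0,z)-[X0,Y0,0]; return np.round([p[0]*np.cos(YAW)+p[1]*np.sin(YAW),-p[0]*np.sin(YAW)+p[1]*np.cos(YAW)],1)
for n,u,v,z in [("rod",230,128,83.5),("rib near top",230,342,94),("rib far top",230,372,94),("lip front",230,497,92),("lip back",230,550,92),("lipL",72,497,92),("lipR",388,500,92),("end top",230,55,78),("brk back L",60,50,86),("brk back R",405,53,86),("brk front L",65,213,86)]: print(n,b(u,v,z))
E
```

```text
rod [-52.6  -0.4]
rib near top [ 8.5 -0.4]
rib far top [17.7 -0.4]
lip front [58.9 -0.3]
lip back [77.5 -0.3]
lipL [ 59.  -51.8]
lipR [59.9 51.2]
end top [-72.8  -0.5]
brk back L [-72.9 -48.9]
brk back R [-72.1  49.4]
brk front L [-28.8 -50. ]
```

Rod to lip is 111.5 mm (home is 112) and rib to lip is 50.4 mm (home is 50), so the flap looks home to within about 1–2 mm. For a firmer check I'll nudge the rib gently with no downward press. If it meets resistance at the same place, the flap is at its stop.

```bash
python3 - <<'E'
from h import *
env.move_linear(W(-14,110),velocity=200)
env.move_linear(W(-14,73.5),velocity=100); st("down")
env.move_linear(W(-6,73.5),velocity=25); print(meanF(6))
hit=env.move_linear(W(1,73.5),velocity=6,contact_N=4.5); st("nudge %s"%hit)
print(meanF(6)); w,V=wrist("w6"); print(edges(w,V))
E
```

```text
down t17.76 box-TCP [-13.9  -0.   73.5] Fbox [ 0.12 -0.03 -0.44]
[-0.18  0.17 -0.06]
nudge True t19.08 box-TCP [-3.3 -0.1 72.8] Fbox [0.13 0.52 0.7 ]
[ 0.02 -0.07  0.46]
(np.float64(-52.61), np.float64(-73.0))
```

```bash
python3 - <<'E'
from h import *
for i in range(2):
    hit=env.move_linear(W(1,73.5),velocity=4,contact_N=4.5); st("nudge %s"%hit)
print(edges(*wrist()))
env.move_linear(W(-5,74),velocity=30); env.move_linear(W(-8,110),velocity=100)
env.move_linear(W(50,210),velocity=150); st("clear"); env.sleep(.3); wrist("w7")
d=np.load("pics/w7.npz"); cv2.imwrite("pics/w7c.png",cv2.resize(d["img"][:300,80:440,::-1],None,fx=2,fy=2,interpolation=cv2.INTER_CUBIC))
a=np.load("pics/w5.npz")["img"][:230,150:360].astype(float); print("mean diff w5/w7",np.abs(a-d["img"][:230,150:360]).mean())
E
```

```text
nudge True t19.79 box-TCP [-3.3 -0.2 72.2] Fbox [-0.25 -0.42  0.91]
nudge True t20.27 box-TCP [-3.3 -0.3 71.6] Fbox [ 0.5  -0.05 -1.  ]
(np.float64(-52.53), np.float64(-73.0))
clear t21.99 box-TCP [ 4.950e+01 -1.000e-01  2.089e+02] Fbox [-0.57  1.12 -0.6 ]
mean diff w5/w7 3.3160662525879916
```

View pics/w7c.png

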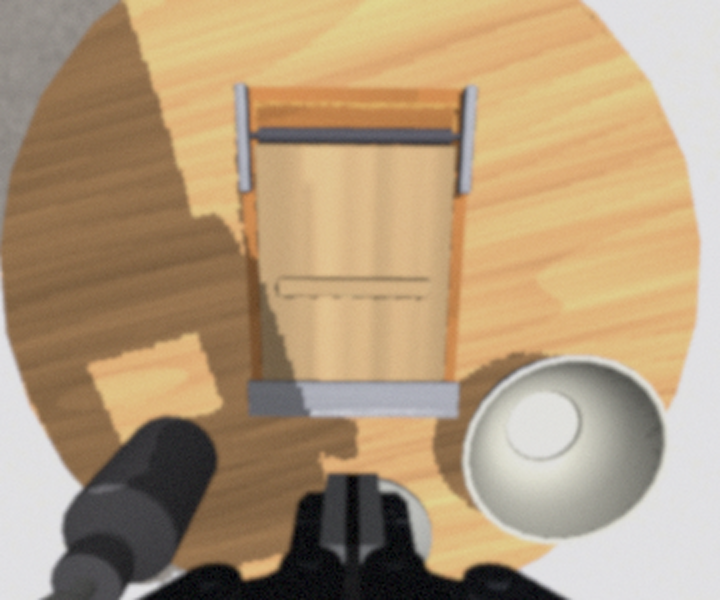

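The flap is shut with its edge under the lip, the box hasn't visibly moved, and the bowl, bottle and funnel stand where they were. The robot is clear, so I'm handing in.

```bash
python3 -c "
from h import *
env.sign_off()"
```

```text
the job is handed in; nothing more can be done
```

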